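# Select the dipole and send a long dash

## Task

Put the station on the dipole antenna and send a long dash: lightly press the long bar-shaped button on the antenna selector fully in, where it stays, and only then press the knob of the Morse key gently all the way down, keep it down for at least a second, let it spring back up and take the hand away. Nothing is to be gripped or lifted; leave the selector's round and square buttons, the paddle keyer, headphones, mug and screwdriver alone, and do not shove the Morse key about.

Things in the scene. Friction and masses are not known exactly. Their poses are not given: they have to be found in the camera images.
- selector: antenna selector, a fixed grey box 86 x 216 x 40 mm (x, y, z); origin at the centre of its underside on the table. Three black 60 mm square plates sit in a row along its y axis on its top, 66 mm apart, each with one white button standing 12 mm above the plate: a long bar, a round one and a square one, in any order
- bar_module: black square plate 60 x 60 x 6 mm fixed on top of the selector's housing, carrying the long bar-shaped button; origin at the centre of its underside, 40 mm above the table, axes parallel to the selector's
- bar_top (a point): centre of the top face of the long bar-shaped button, 14 mm along the selector's x by 42 mm along its y; 58 mm above the table when out, 52 mm when fully in
- bar_button (a joint): the long bar-shaped button's travel: 0 = out as at the start, 0.006 m = fully in; it takes about 2.5 N to push straight down, ends on a hard stop, and stays wherever it is left (no spring)
- round_top (a point): centre of the top face of the round button, 28 mm across; 58 mm above the table when out, 52 mm when fully in
- round_button (a joint): the round button's travel: 0 = out as at the start, 0.006 m = fully in; it takes about 2.5 N to push straight down, ends on a hard stop, and stays wherever it is left (no spring)
- square_top (a point): centre of the top face of the square button, 26 x 26 mm; 58 mm above the table when out, 52 mm when fully in
- square_button (a joint): the square button's travel: 0 = out as at the start, 0.006 m = fully in; it takes about 2.5 N to push straight down, ends on a hard stop, and stays wherever it is left (no spring)
- key: straight Morse key, about 0.9 kg, standing loose on the table: dark wooden base 150 x 80 x 16 mm (x, y, z), brass lever along x over it, pivoted between two brass posts (up to 54 mm high) 15 mm on the +x side of the origin. Origin at the centre of the base's underside, z up; the round black knob is at the -x end, 55 mm from the origin
- key_knob (a point): centre of the flat top of the Morse key's knob, a black disc 36 mm across and 10 mm thick; 64 mm above the table when up, about 6 mm lower when fully down
- key_lever (a joint): angle of the Morse key's lever: 0 = up, 0.09 rad = fully down on a hard stop. A spring lifts it: about 1.6 N at the knob starts it moving, about 4.1 N holds it fully down
- paddle: paddle keyer, not to be touched: loose steel base 80 x 70 x 20 mm with a brass block and two clear upright finger plates towards -x, 44 mm high in all, 0.8 kg; origin at the centre of its underside
- headphones: headphones lying flat, loose: two round ear cups 72 mm across and 26 mm high, 120 mm apart along y, and a black band reaching 131 mm towards +x; origin on the table midway between the cups
- mug: white mug, loose, 80 mm across and 90 mm high, handle to its +y; origin at the centre of its underside
- screwdriver: screwdriver lying loose along its x, handle to -x; origin near its middle at table level
Not all that is in view belongs to the job. Leave any blue, orange or turquoise look-alike of the key alone.

How it is judged:
By the outcome, as a careful person would: the job done as asked, in the order asked, and still so for the second after the job is handed in, with the robot touching nothing.
It also fails if it takes over 48 s, if anything falls off the work surface, if the arm or the gripper's body presses on something with over 40 N, if the wrist force passes 120 N, or if a joint passes its speed limit or range.

## Robot

A 7-joint arm with a two-finger parallel gripper is mounted at the origin on the work surface. World frame = base frame: x ahead of the robot, y to its left, z up, the work surface at z = 0. Lengths are in m, angles in rad, forces in N, time in s.
With the tool pointing down it reaches from about 0.425 to 0.95 m from the base axis. Payload 4.7 kg.
Tool frame: the origin (TCP) lies at the very end of the fingers, on their centre line; the grasp point (between the pads) lies 19 mm behind it (bot.tcp_to_grasp is the distance from the TCP to the grasp point, in m); z points along the fingers, y is the line along which they close (so a half turn about z gives the same grasp; the last joint's range is limited). The gripper opens to 87 mm and grips with 3 to 60 N. Pads are 19 mm wide; open, the fingers measure 117 mm over their backs; the gripper's body (75 mm by 190 mm) begins 51 mm behind the grasp point.
Start: joints at [1.229, 0.469, -0.049, 1.532, 0.024, 1.141, -0.082], TCP at [0.208, -0.642, 0.223] pointing down, gripper open.
Joint ranges: [-2.59, 2.59], [-0.33, 1.99], [-1.39, 1.29], [0.1, 2.45], [-1.04, 4.18], [0.21, 1.99], [-2.66, 2.66]. Speed limits (rad/s): [2.57, 2.57, 3.14, 3.14, 3.14, 3.14, 3.14].

## Interface

Orientations are given as a unit quaternion [w, x, y, z].
In Python, from cell import bot, imaging gives the robot as it stands.
- The arm moves only by the shell command python3 -m inch 'ROWS' [OPENING]. ROWS is JSON, a list of rows, each a list of 6 numbers: the shift along the world's x, y, z in units of 0.2 m (1.0 is 0.2 m), then the turn, a rotation vector about the world's x, y, z in units of pi rad (1.0 is pi rad). A call has 1 to 12 rows; each row is the pose to reach, as a shift and turn from the pose commanded when the call began, turning the shorter way round; what a row does not reach only later rows make up. A row lasts 1/10 s, in which the tool goes at most 50 mm and 8.59 degrees, less where a joint would pass 70% of its speed; a pose out of reach is approached as far as the arm can. A call with a number of a shift or a turn outside -1 to 1 is refused whole. A call with a gripper value outside its range is refused whole. OPENING is the opening, from 0 (shut) to 1 (fully open), set as the call begins (- or left out, the last holds). The fingers move at their own pace and stop on an object; the grip force is fixed at half the most. Time passes only in rows, so rows that repeat a pose let the fingers close. It gives the time, the measured TCP pose, the force, the opening and the grip force at its end, in the units of the state.
- bot.get_obs(): the state, without advancing time (a new reading comes with each control period).
- imaging.get_image(name): name is "side" or "top" or "wrist"; returns the picture (480x640x3 uint8, red, green, blue); there is no depth.
- imaging.camera_params(name): a dict with "mtx" (3x3 intrinsics, pixels), "distortion" ([k1, k2, p1, p2, k3] as OpenCV has them; the pictures are not rectified), "position" and "orientation" of the camera in the world. Camera axes: x right, y down, z forward; pixel columns grow to the right and rows downward; lengths in m; the calibration is good to about 2 mm. A picture is of the moment at which its call begins: read the wrist's pose just before it. camera_params takes no time and is no camera call; for the wrist camera it gives the pose at the moment of the call.
- bot.close_job(): hands the job in; it is judged then, once.
The state is a dict: "t": time; "q": joint angles; "qvel": joint speeds; "tau": joint torques, N m; "eef_pos": TCP position; "orientation": TCP orientation; "contact_force": force on the tool from outside, world axes, zero at the start; "ft_torque": the same for the moment, N m; "width": opening from 0.0 (shut) to 1.0 (fully open); "grasp_force": force on a finger pad.
Only numpy, scipy, OpenCV 4.12 (cv2) and the standard library are available. Lean on these libraries where they do the work, as an engineer would, in place of code of your own. Each camera call takes 0.05 s, during which the arm holds its last target. There are 200 camera calls.

## Working session

There is one attempt and no reset: what is moved stays moved. The work goes in short steps, Python scripts to look and compute and a shell command to move; the robot and the scene stay as the last step left them, time stands still between calls to the robot, and variables do not carry over. Pictures are saved under pics/ and viewed, at most 10 in all, crops included, and the job is handed in when it is done.

```bash
mkdir -p pics; cat > h.py <<'E'
import numpy as np, cv2
from cell import bot, imaging
from scipy.spatial.transform import Rotation as R
def ray(name,uv,z,p=None):
    p=p or imaging.camera_params(name)
    u=cv2.undistortPoints(np.array(uv,float).reshape(-1,1,2),np.array(p["mtx"]),np.array(p["distortion"])).reshape(-1,2)
    w,x,y,zz=p["orientation"]; d=R.from_quat([x,y,zz,w]).apply(np.c_[u,np.ones(len(u))]); c=np.array(p["position"])
    return c+d*((np.reshape(z,(-1,1))-c[2])/d[:,2:])
def proj(name,X,p=None):
    p=p or imaging.camera_params(name); w,x,y,z=p["orientation"]; Rm=R.from_quat([x,y,z,w]).as_matrix().T
    return cv2.projectPoints(np.array(X,float).reshape(-1,1,3),cv2.Rodrigues(Rm)[0],-Rm@np.array(p["position"]),np.array(p["mtx"]),np.array(p["distortion"]))[0].reshape(-1,2)
def save(n,im): cv2.imwrite("pics/"+n,im[...,::-1])
E
python3 - <<'E'
from h import *
for n in("top","side"): save(n+"0.png",imaging.get_image(n)); print(n,imaging.camera_params(n)["position"])
o=bot.get_obs();print(o["t"],o["eef_pos"],o["orientation"],o["contact_force"])
E
```

```text
top [ 0.47443331 -0.01758606  1.16655624]
side [0.12232887 0.73246483 0.66045085]
0.1 [ 0.20756402 -0.64172974  0.22159685] [-8.78006477e-04  9.87794564e-01  1.55759741e-01 -1.75469439e-04] [-0.49593028 -0.19822141  0.11613639]
```

View pics/top0.png

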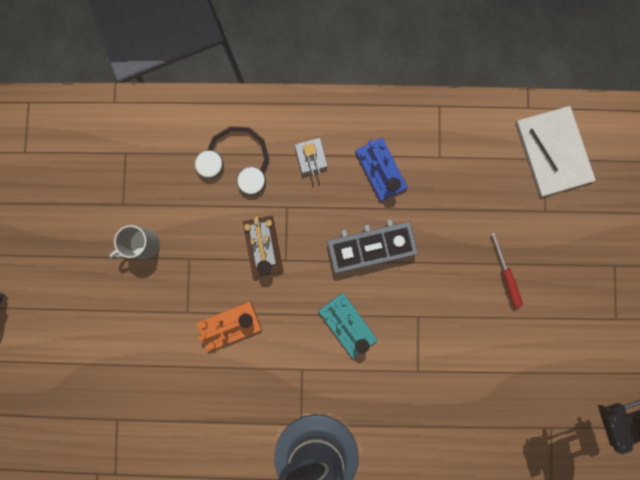

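View pics/side0.png

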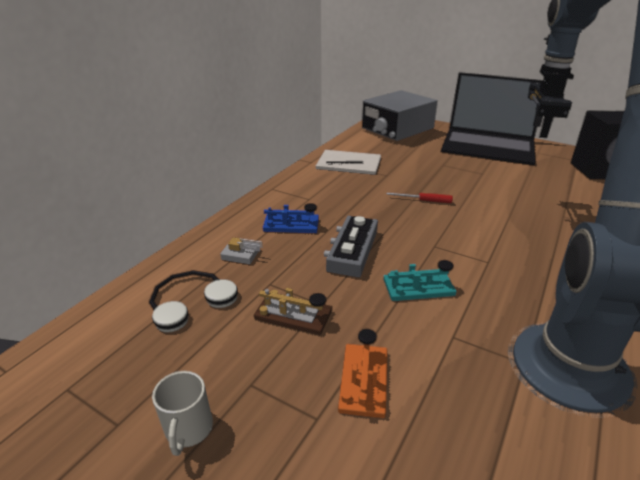

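The top view shows the bar button in the middle at (373,247), the square at (347,253), the round at (399,241), and the real (brown) key with its knob at (264,268). In the side view the knob is at (318,300) and the bar at (354,234). I'll measure these next.

```bash
python3 - <<'E'
from h import *
im={n:cv2.imread(f"pics/{n}0.png") for n in("top","side")}
def blobs(n,box,f,amin):
    x0,y0,x1,y1=box; c=im[n][y0:y1,x0:x1].astype(int); m=f(c).astype(np.uint8)
    k,l,s,ce=cv2.connectedComponentsWithStats(m)
    return [(ce[i]+[x0,y0],s[i]) for i in range(1,k) if s[i][4]>=amin]
w=lambda c:c.min(2)>150
d=lambda c:c.max(2)<38
for n,b in(("top",(325,220,420,275)),("side",(325,210,385,275))):
    for c,s in blobs(n,b,w,20): print(n,c.round(1),s[2:],ray(n,c,.056 if n=="side" else .058).round(4))
for n,b in(("top",(240,250,290,285)),("side",(300,285,335,315))):
    for c,s in blobs(n,b,d,20): print("knob",n,c.round(1),s,ray(n,c,.060).round(4))
save("crop.png",np.hstack([cv2.resize(im["top"][215:285,235:295],(480,560),interpolation=2),cv2.resize(im["side"][280:340,250:340],(320,213)) .repeat(1,0) if 0 else cv2.resize(im["side"][280:350,255:295+20-0],(320,560))])[...,::-1])
E
```

```text
top [398.7 240.5] [11 10 91] [[ 0.5507 -0.1969  0.058 ]]
top [372.8 246.5] [17  8 87] [[ 0.5347 -0.133   0.058 ]]
top [347.  252.5] [ 11  12 101] [[ 0.5188 -0.0692  0.058 ]]
side [359.1 218.5] [ 9  4 33] [[ 0.5516 -0.1993  0.056 ]]
side [353.4 231.6] [ 7  8 34] [[ 0.5352 -0.1342  0.056 ]]
side [347.3 245.8] [11  7 52] [[ 0.5192 -0.0701  0.056 ]]
knob side [317.4 299.6] [ 10   9  16  12 147] [[0.4786 0.1382 0.06  ]]
```

View pics/crop.png

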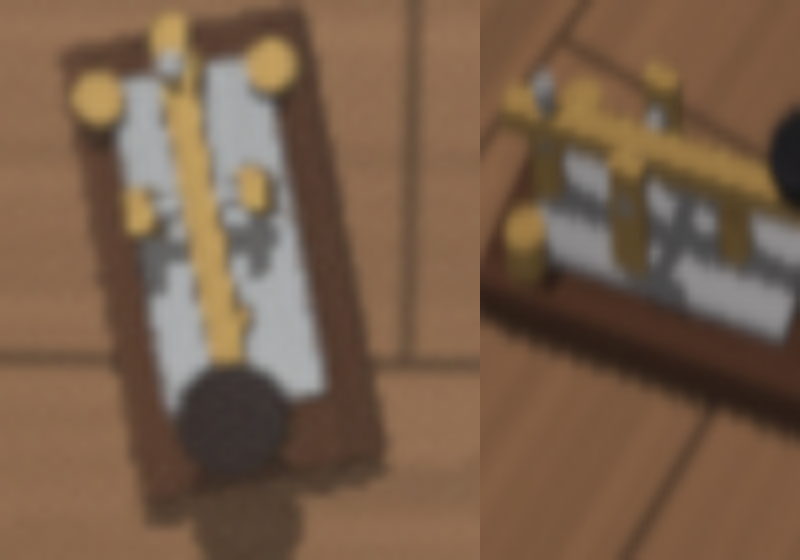

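```bash
python3 - <<'E'
from h import *
print(ray("top",[264.1,267.5],.064))
E
python3 -m inch '[[0.13,0.2,0,0,0,0],[0.26,0.4,0,0,0,0],[0.39,0.6,0,0,0,0],[0.52,0.8,0,0,0,0],[0.65,1,0,0,0,0],[0.65,1,0,0,0,0],[0.65,1,0,0,0,0]]' 0
python3 -m inch '[[0.13,0.2,0,0,0,0],[0.26,0.4,0,0,0,0],[0.39,0.6,0,0,0,0],[0.52,0.8,0,0,0,0],[0.65,1,0,0,0,0],[0.65,1,0,0,0,0],[0.65,1,0,0,0,0]]'
```

```text
[[0.47789835 0.13421611 0.064     ]]
t: 0.8
eef_pos: [0.3384, -0.4412, 0.2225]
orientation: [-0.0, 0.988, 0.157, -0.0]
contact_force: [-1.2, -1.0, 0.4]
width: 0.45
grasp_force: 0.0
t: 1.5
eef_pos: [0.4677, -0.243, 0.2223]
orientation: [0.0, 0.988, 0.156, -0.0]
contact_force: [-0.8, -0.8, -1.1]
width: 0.003
grasp_force: 0.0
```

```bash
python3 -m inch '[[0.11,0.18,0,0,0,0],[0.22,0.36,0,0,0,0],[0.335,0.548,0,0,0,0],[0.335,0.548,-0.2,0,0,0],[0.335,0.548,-0.4,0,0,0],[0.335,0.548,-0.55,0,0,0],[0.335,0.548,-0.66,0,0,0],[0.335,0.548,-0.66,0,0,0],[0.335,0.548,-0.66,0,0,0]]'
python3 - <<'E'
from h import *
a=imaging.get_image("wrist");t=imaging.get_image("side")
o=bot.get_obs();print(o["eef_pos"],o["contact_force"])
save("w1.png",np.hstack([cv2.resize(a,(400,300)),cv2.resize(t[180:300,270:430],(400,300))]))
E
```

```text
t: 2.4
eef_pos: [0.5345, -0.135, 0.0906]
orientation: [0.0, 0.988, 0.154, -0.0]
contact_force: [-0.2, 1.1, 0.3]
width: 0.009
grasp_force: 0.0
[ 0.53574492 -0.13411687  0.09197502] [ 0.63895276 -0.19079396  0.42597592]
```

View pics/w1.png

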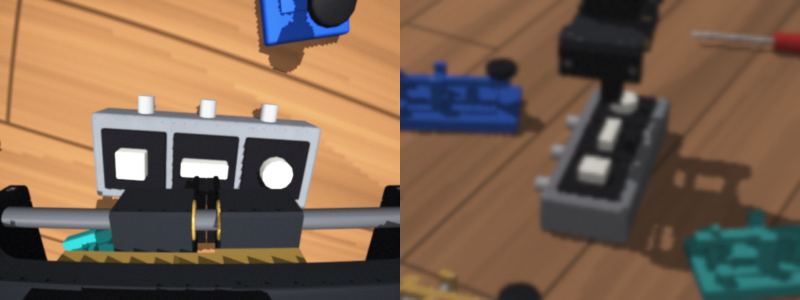

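The wrist view (left) shows the closed fingertips over the middle of the bar, at (205,180) in the picture. The side view (right) shows them clear above it. I'll go down gently.

```bash
python3 -m inch '[[0,0,-0.05,0,0,0],[0,0,-0.1,0,0,0],[0,0,-0.13,0,0,0],[0,0,-0.15,0,0,0],[0,0,-0.16,0,0,0],[0,0,-0.17,0,0,0],[0,0,-0.175,0,0,0],[0,0,-0.18,0,0,0],[0,0,-0.18,0,0,0],[0,0,-0.18,0,0,0]]'
```

```text
t: 3.5
eef_pos: [0.5353, -0.1328, 0.0547]
orientation: [0.0, 0.988, 0.156, 0.001]
contact_force: [-0.7, 0.5, 0.1]
width: 0.006
grasp_force: 0.0
```

```bash
python3 -m inch '[[0,0,-0.005,0,0,0],[0,0,-0.005,0,0,0],[0,0,-0.01,0,0,0],[0,0,-0.01,0,0,0]]'; python3 -m inch '[[0,0,-0.0025,0,0,0],[0,0,-0.005,0,0,0],[0,0,-0.005,0,0,0],[0,0,-0.005,0,0,0]]'
```

```text
t: 3.9
eef_pos: [0.5353, -0.1328, 0.0527]
orientation: [0.0, 0.988, 0.156, 0.001]
contact_force: [1.1, -0.5, 0.9]
width: 0.006
grasp_force: 0.8
t: 4.3
eef_pos: [0.5354, -0.1328, 0.0524]
orientation: [0.0, 0.988, 0.156, 0.001]
contact_force: [-0.6, -0.1, 6.6]
width: 0.008
grasp_force: 3.4
```

```bash
python3 -m inch '[[0,0,-0.0025,0,0,0],[0,0,-0.0025,0,0,0],[0,0,-0.0025,0,0,0]]'; python3 -m inch '[[0,0,0.02,0,0,0],[0,0,0.1,0,0,0],[0,0,0.3,0,0,0],[0,0,0.5,0,0,0],[-0.1,0.22,0.5,0,0,0],[-0.18,0.44,0.5,0,0,0],[-0.285,0.66,0.5,0,0,0],[-0.285,0.86,0.5,0,0,0],[-0.285,1,0.5,0,0,0],[-0.285,1,0.5,0,0,0],[-0.285,1,0.5,0,0,0]]'
python3 - <<'E'
from h import *
p=bot.get_obs();t=imaging.get_image("top");s=imaging.get_image("side")
print(p["eef_pos"])
save("p2.png",np.hstack([cv2.resize(t[210:285,320:420],(400,300)),cv2.resize(s[205:280,310:410],(400,300))]))
m=(s[205:275,325:385].min(2)>150).astype(np.uint8)
k,l,st,c=cv2.connectedComponentsWithStats(m)
for i in range(1,k):
  if st[i][4]>20: print(c[i]+[325,205],st[i])
print(proj("side",[[.535,-.1335,.058],[.535,-.1335,.052]]))
E
```

```text
t: 4.6
eef_pos: [0.5354, -0.1328, 0.0523]
orientation: [0.0, 0.988, 0.156, 0.001]
contact_force: [-1.6, -0.4, 9.7]
width: 0.008
grasp_force: 5.1
t: 5.7
eef_pos: [0.4772, 0.0675, 0.1507]
orientation: [0.0, 0.988, 0.156, -0.001]
contact_force: [1.1, -0.4, 0.4]
width: 0.004
grasp_force: 0.0
[0.47718467 0.06750954 0.15070349]
[359.21621622 218.89189189] [30 12  9  5 37]
[353.36585366 233.7804878 ] [25 25  8  9 41]
[347.10344828 245.86206897] [17 38 11  7 58]
[[353.4341375  231.11860379]
 [353.33864463 233.13792044]]
```

View pics/p2.png

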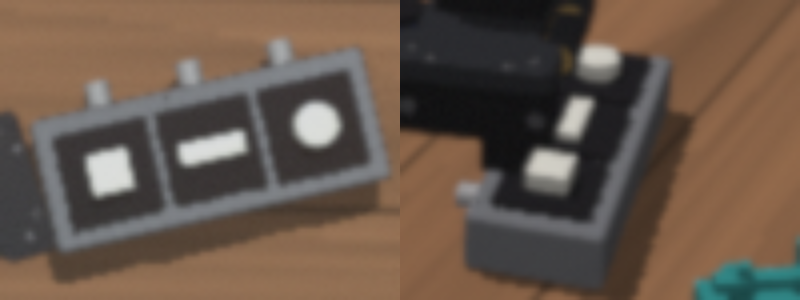

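The bar has sunk about 2 px in the side view (from 231.6 to 233.8), the full 6 mm. The round and square buttons are unchanged. Next is the key.

```bash
python3 -m inch '[[0,0.17,0,0,0,0],[0.005,0.342,0,0,0,0],[0.005,0.342,0,0,0,0],[0.005,0.342,-0.12,0,0,0],[0.005,0.342,-0.24,0,0,0],[0.005,0.342,-0.33,0,0,0],[0.005,0.342,-0.33,0,0,0],[0.005,0.342,-0.33,0,0,0]]'
python3 - <<'E'
from h import *
a=imaging.get_image("wrist");t=imaging.get_image("side")
o=bot.get_obs();print(o["eef_pos"],o["contact_force"])
save("w3.png",np.hstack([cv2.resize(a,(400,300)),cv2.resize(t[240:345,240:380],(400,300))]))
E
```

```text
t: 6.6
eef_pos: [0.479, 0.1345, 0.0851]
orientation: [0.0, 0.988, 0.155, -0.0]
contact_force: [1.2, 1.3, 0.2]
width: 0.006
grasp_force: 0.0
[0.47966886 0.13531483 0.08602511] [ 0.39989961 -0.39345341  0.86505311]
```

View pics/w3.png

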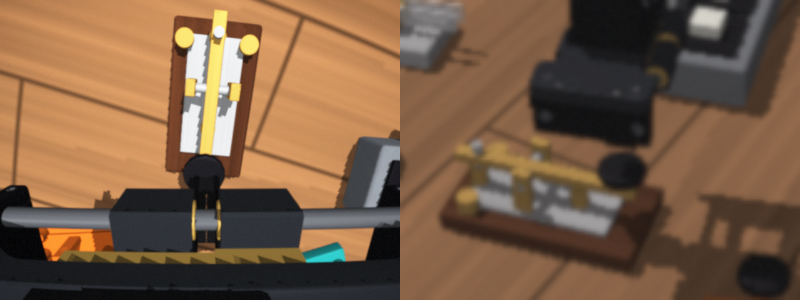

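The wrist view shows the fingertips lined up on the knob at (205,170). In the side view they are clear above the knob at (620,170). I'll press slowly.

```bash
python3 -m inch '[[0,0,-0.04,0,0,0],[0,0,-0.08,0,0,0],[0,0,-0.09,0,0,0],[0,0,-0.1,0,0,0],[0,0,-0.105,0,0,0],[0,0,-0.11,0,0,0],[0,0,-0.115,0,0,0],[0,0,-0.12,0,0,0],[0,0,-0.125,0,0,0],[0,0,-0.13,0,0,0],[0,0,-0.13,0,0,0]]'; python3 -m inch '[[0,0,-0.0025,0,0,0],[0,0,-0.005,0,0,0],[0,0,-0.005,0,0,0],[0,0,-0.005,0,0,0]]'
```

```text
t: 7.8
eef_pos: [0.4783, 0.1357, 0.059]
orientation: [0.0, 0.988, 0.156, -0.0]
contact_force: [-5.0, -0.7, 5.7]
width: 0.005
grasp_force: 2.8
t: 8.2
eef_pos: [0.4782, 0.1356, 0.0584]
orientation: [0.0, 0.988, 0.156, -0.001]
contact_force: [-5.3, -1.0, 8.4]
width: 0.006
grasp_force: 4.7
```

The lever's arc drags the knob about 1 mm towards −x, so I'll follow it to ease the side force.

```bash
python3 -m inch '[[-0.0025,0,0,0,0,0],[-0.005,0,0,0,0,0],[-0.005,0,0,0,0,0]]';  python3 -m inch '[[0,0,-0.0025,0,0,0],[0,0,-0.0025,0,0,0],[0,0,-0.0025,0,0,0]]'
```

```text
t: 8.5
eef_pos: [0.4781, 0.1357, 0.0585]
orientation: [0.0, 0.988, 0.156, 0.0]
contact_force: [-2.7, -1.5, 6.7]
width: 0.006
grasp_force: 3.6
t: 8.8
eef_pos: [0.4781, 0.1356, 0.0583]
orientation: [0.0, 0.988, 0.156, 0.0]
contact_force: [-4.5, -1.7, 10.6]
width: 0.003
grasp_force: 5.3
```

```bash
python3 -m inch '[[0,0,0,0,0,0],[0,0,0,0,0,0],[0,0,0,0,0,0],[0,0,0,0,0,0],[0,0,0,0,0,0],[0,0,0,0,0,0],[0,0,0,0,0,0],[0,0,0,0,0,0],[0,0,0,0,0,0],[0,0,0,0,0,0],[0,0,0,0,0,0],[0,0,0,0,0,0]]'
python3 - <<'E'
from h import *
s=imaging.get_image("side"); b=cv2.imread("pics/side0.png")[...,::-1]
save("p4.png",np.hstack([cv2.resize(x[240:345,240:380],(400,300)) for x in(b,s)]))
print(bot.get_obs()["contact_force"])
E
python3 -m inch '[[0,0,0,0,0,0],[0,0,0,0,0,0],[0,0,0,0,0,0]]'
```

```text
t: 10.0
eef_pos: [0.4781, 0.1357, 0.0583]
orientation: [0.0, 0.988, 0.156, 0.0]
contact_force: [-4.0, -1.8, 9.4]
width: 0.006
grasp_force: 5.2
[-4.31780718 -3.04810856  9.41635141]
t: 10.35
eef_pos: [0.4781, 0.1357, 0.0583]
orientation: [0.0, 0.988, 0.156, 0.0]
contact_force: [-4.8, -1.5, 9.5]
width: 0.009
grasp_force: 5.2
```

View pics/p4.png

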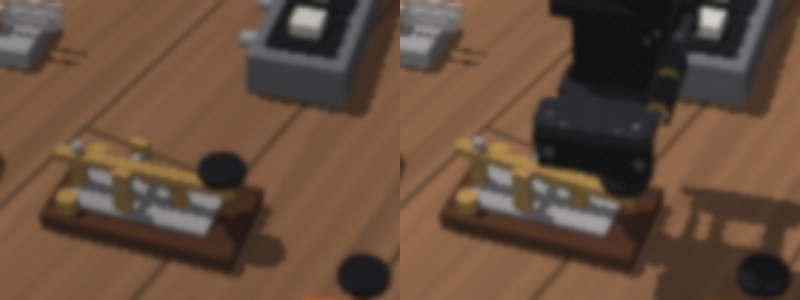

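The key's base hasn't moved, and the knob is down: its lower edge is at about y=197, against 187 before. I've held it for over 1.5 s, so I'll release it.

```bash
python3 -m inch '[[0,0,0.005,0,0,0],[0.002,0,0.015,0,0,0],[0.005,0,0.025,0,0,0],[0.005,0,0.035,0,0,0],[0.005,0,0.045,0,0,0],[0.005,0,0.07,0,0,0],[0.005,0,0.2,0,0,0],[0.005,0,0.4,0,0,0],[0.005,0,0.6,0,0,0],[0.005,0,0.6,0,0,0]]'
python3 -m inch '[[0,-0.2,0,0,0,0],[0,-0.4,0,0,0,0],[0,-0.6,0,0,0,0],[0,-0.6,0,0,0,0],[0,-0.6,0,0,0,0]]'
python3 - <<'E'
from h import *
s=imaging.get_image("side"); t=imaging.get_image("top"); b=cv2.imread("pics/top0.png")[...,::-1]
save("p5.png",np.hstack([cv2.resize(x,(266,300)) for x in(b[215:285,235:297],t[215:285,235:297],s[270:340,260:322+20])]))
print(bot.get_obs()["contact_force"])
E
```

```text
t: 11.35
eef_pos: [0.4824, 0.1374, 0.183]
orientation: [-0.001, 0.988, 0.156, 0.006]
contact_force: [1.4, -0.9, 0.6]
width: 0.004
grasp_force: 0.0
t: 11.85
eef_pos: [0.4785, 0.0149, 0.1771]
orientation: [-0.0, 0.988, 0.155, -0.0]
contact_force: [-0.2, 1.0, 0.3]
width: 0.004
grasp_force: 0.0
[-0.27142476  1.21073034  0.85245971]
```

View pics/p5.png

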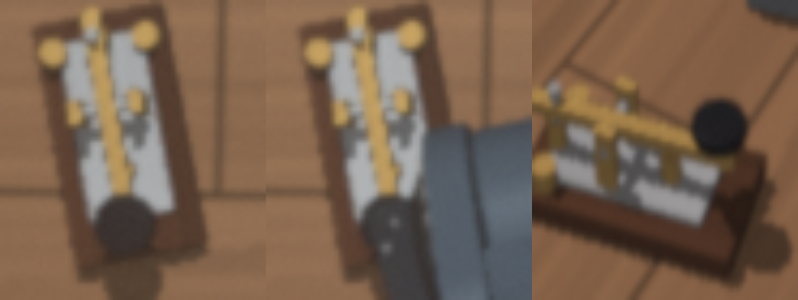

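The knob is back up, the key hasn't moved, and the hand is clear, so I'll hand it in.

```bash
python3 -c "
from cell import bot
print(bot.close_job())"
```

```text
the job is handed in; nothing more can be done
None
```

The bar button was pressed fully in first, then the Morse key was held down for about 2 s and let spring back up; I handed the job in at about 12 s with the hand clear and the key not visibly moved.

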